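# Set the carving plank out to the length of the lampshade tube

### The arm

A 7-joint arm with a two-finger parallel gripper is mounted at the origin on the work surface. World frame = base frame: x ahead of the robot, y to its left, z up, the work surface at z = 0. Lengths are in m, angles in rad, forces in N, time in s.
With the tool pointing down it reaches from about 0.425 to 0.875 m from the base axis. Payload 4.7 kg.
Tool frame: the origin (TCP) lies on the centre line of the jaws, within the pads' length; the fingertips stand ahead of it and the grasp point (between the pads) lies 2 mm behind it (nose_length is the z of the fingertips in the tool frame, in m); z points along the fingers, y is the line along which they close (so a half turn about z gives the same grasp; the last joint's range is limited). The gripper opens to 87 mm and grips with 3 to 60 N. Pads are 19 mm wide; open, the fingers measure 117 mm over their backs; the gripper's body (75 mm by 190 mm) begins 51 mm behind the grasp point.
Start: joints at [1.275, 0.321, -0.07, 1.45, 0.023, 1.371, -0.057], TCP at [0.198, -0.619, 0.24] pointing down, gripper open.
Joint ranges: [-2.86, 2.86], [-0.3, 2.09], [-1.38, 1.24], [0.06, 2.45], [-1.56, 4.7], [0.09, 2.05], [-2.69, 2.69]. Speed limits (rad/s): [2.57, 2.57, 3.14, 3.14, 3.14, 3.14, 3.14].

### API

Orientations are given as a rotation vector (axis times angle).
In Python, from bench import * gives the robot as it stands.
- The arm moves only by the tool send_rows, never from a script. Its arguments are lists of equal length, an entry for each row: "xyz": the shift along the tool's x, y, z in mm, a list of three; "dr": the turn, a rotation vector about the tool's x, y, z in rad, a list of three. A call has exactly 10 rows; each row is the pose to reach, as a shift and turn from the pose commanded when the call began, along the tool's axes at that moment; what a row does not reach only later rows make up. A row lasts 1/12 s, in which the tool goes at most 41.7 mm and 7.16 degrees, less where a joint would pass 70% of its speed; a pose out of reach is approached as far as the arm can. A call with a gripper value outside its range is refused whole. "jaw" is the finger opening in mm, from 0 to 87, set as the call begins (left out, the last holds). The fingers move at their own pace and stop on an object; "grip_force" is the grip in N (left out, the last holds). Time passes only in rows, so rows that repeat a pose let the fingers close, or fill a call up. It gives the time, the measured TCP pose, the force, the opening and the grip force at its end, in the units of the state.
- get_state(): the state, without advancing time (a new reading comes with each control period).
- get_image(name): name is "side" or "top"; returns the picture (400x640x3 uint8, red, green, blue); there is no depth.
- calibration(name): a dict with "vfov" (degrees; the focal length in pixels is half the picture's height over the tangent of half this angle, whatever the lens; pixels are square), "cx", "cy" (the principal point, pixels), "rvec" (rotation vector, rad) and "tvec" (3), from world to camera coordinates, as OpenCV has them. Camera axes: x right, y down, z forward; pixel columns grow to the right and rows downward; lengths in m; the calibration is good to about 2 mm. A picture is of the moment at which its call begins. calibration takes no time and is no camera call.
- close_job(): hands the job in; it is judged then, once.
The state is a dict: "time": time; "joint_positions": joint angles; "qd": joint speeds; "joint_torque": joint torques, N m; "position": TCP position; "tool_rot": TCP orientation; "ft_force": force on the tool from outside, world axes, zero at the start; "torque": the same for the moment, N m; "grip_width": opening from 0.0 (shut) to 1.0 (fully open); "grip_force": force on a finger pad.
Only numpy, scipy, OpenCV 4.12 (cv2) and the standard library are available. Lean on these libraries where they do the work, as an engineer would, in place of code of your own. Each camera call takes 0.05 s, during which the arm holds its last target. There are 200 camera calls.

### The job

On the carving jig, take the caliper's sliding jaw by its black post and slide it shut until the white lampshade tube is pressed between the jaw and the fixed steel stop, then let go of the jaw and leave it there. Then take the plank by its blue cleat and slide it straight out over the end of the block, lying flat, until its red end is level with the red pointer on the jaw, and keep holding it there so that it cannot tip: the program finishes while still holding the plank. Never let the plank tip, and leave everything else on the bench where it is.

Things in the scene. Friction and masses are not known exactly. Their poses are not given: they have to be found in the camera images.
- jig: the wooden carving jig, screwed down: a dark base plate 210 x 520 x 12 mm. Origin on the table, below the middle of the block's end edge. Its y axis runs along the jig, from the caliper towards the block; the plank slides towards -y. A wooden block (90 mm wide in x, y 0 to 220 mm, flat top at z 90 mm) carries the plank; beside it, along x = +100 mm, lies the caliper, from y 0 to about -265 mm, its V-shaped aluminium cradle holding the tube
- block_edge (a point): middle of the top edge of the block's end, over which the plank slides out; 90 mm above the table; axes as the jig's
- anvil: the caliper's fixed dark steel stop, 66 mm wide, 75 mm tall; origin at the foot of the face that the tube meets, which is in line with the block's end (jig y = 0)
- tube: white lampshade tube with wooden end discs, 63 mm in diameter and 160 mm long along its own y (the jig's y), lying loose in the cradle, which lets it slide along y only; at the start a gap of 3 to 15 mm parts it from the stop; origin at its centre, 52 mm above the table. It weighs about 0.2 kg and is pushed home by the jaw
- jaw (a joint): the caliper's sliding jaw, in m: jaw opening minus 160 mm. It grows as the jaw opens (towards the jig's -y), and is 0 when the jaw is shut on the tube and the tube meets the stop. It starts 25 to 65 mm open, slides stiffly (about 2 N) and stays where it is left. Some 8 to 15 N on the post, kept up for a moment, seats the tube well; pushing on 3 mm past first contact is harmless
- jaw_post (a point): centre of the jaw's black plastic grip post, 20 x 20 mm and 50 mm tall (85 to 135 mm above the table), sides parallel to the jig's axes; the steel of the jaw below it and the tube reach up to 85 mm
- pointer (a point): centre of the outer part of the red pointer on the jaw, a bar 6 mm thick (y), 28 mm long (x), top 82 mm above the table, so below the plank and beside its path; moves with the jaw; axes as the jig's. The plank's end face belongs at this y
- plank_end (a point): middle of the end face (red edge) of the loose plank, half-way up its thickness. The plank is 250 mm long (its own y), 80 mm wide, 18 mm thick, about 0.32 kg, lying flat on the block with its red end over the edge by some 20 to 60 mm at the start and nearly along the jig; axes as the plank's, the end faces its -y. Its balance point lies about 135 mm from this end, so at the mark (about 163 mm out) it tips unless held
- cleat (a point): centre of the plank's blue cleat, a grip block 20 mm wide (x), 60 mm long (y), 45 mm tall on the top of the plank, near its other end, 210 mm from the red end; axes as the plank's; 130 mm above the table
- gourd: bystander: small dried green gourd standing upright, 94 mm wide, 140 mm tall; origin under its centre
- bit_jar: bystander: amber jar with steel cap, 56 mm wide, 75 mm tall; origin under its centre
- rotary_tool: bystander: cordless rotary carving tool lying on its rubber foot, 200 mm long along its own x, 48 mm tall; origin under its middle
- brush: bystander: hand brush lying on the table; origin on the table under it
- mug: bystander: blue mug, 80 mm wide, 90 mm tall; origin under its centre
- offcut: bystander: white plastic pipe ring standing on end, 63 mm wide, 40 mm tall; origin under its centre
Things that resemble listed ones, but are neither listed nor needed, are in the scene too. There is more than one size of the tube; the job needs the largest.

How it is judged:
On the way:
1. the jaw is shut: the tube bears on the fixed stop with over 0.5 N and the jaw is within 3 mm of its shut reading (value of joint jaw below 0.003 m and contact force between tube and anvil above 0.5 N).
At the end, for the whole second after the job is handed in: Jaw within 4 mm of shut, tube in its cradle within 5 mm of the stop; plank end within 7 mm of the pointer along the jig, 20 mm of the centre line, square to 0.15 rad, tilt under 0.06 rad, height within 8 mm, at rest, held by the fingers, clear of the tube; bystanders moved under 30 mm (value of joint jaw below 0.004 m and z of tube in the frame of jig between 0.046 and 0.056 m and y of tube in the frame of jig above -0.085 m and y of plank_end in the frame of pointer between -0.007 and 0.007 m and x of plank_end in the frame of jig between -0.02 and 0.02 m and angle between the y axis of plank and the y axis of jig, either way round below 0.15 rad and angle between plank's own z axis and vertical below 0.06 rad and z of plank_end in the frame of jig between 0.091 and 0.107 m and contact force between plank and the fingers above 0.5 N and contact force between plank and tube below 0.3 N and linear speed of plank below 0.02 m/s and distance of each of gourd, bit_jar, rotary_tool, brush, mug, offcut from where it was at the start of the episode below 0.03 m); the arm keeps its last pose, push and grip.
It fails at once if the plank tips (angle between plank's own z axis and vertical above 0.2 rad).
It fails at once if a bystander is knocked over or pushed away (distance of any of gourd, bit_jar, rotary_tool, brush, mug, offcut from where it was at the start of the episode above 0.03 m).
It also fails if it takes over 48 s, if anything falls off the work surface, if the arm or the gripper's body presses on something with over 40 N, if the wrist force passes 120 N, or if a joint passes its speed limit or range.

## Working session

There is one attempt and no reset: what is moved stays moved. The work goes in short steps, Python scripts to look and compute and a tool call to move; the robot and the scene stay as the last step left them, time stands still between calls to the robot, and variables do not carry over. Pictures are saved under pics/ and viewed, at most 10 in all, crops included, and the job is handed in when it is done.

Besides the shell and the picture viewer there is one more tool, called as name(argument=value, ...), one argument or row to a line, values as JSON. send_rows: Moves the arm, as the interface text tells. Its arguments: {"type":"object","properties":{"xyz":{"type":"array"},"dr":{"type":"array"},"jaw":{"type":"number"},"grip_force":{"type":"number"}},"required":["xyz","dr"]}

```bash
mkdir -p pics; ls
cat > h.py <<'E'
from bench import *
import numpy as np, cv2
def cam(n):
    c=calibration(n); f=200/np.tan(np.radians(c["vfov"])/2)
    K=np.array([[f,0,c["cx"]],[0,f,c["cy"]],[0,0,1]]); R=cv2.Rodrigues(np.array(c["rvec"],float))[0]
    return K,R,np.array(c["tvec"],float).ravel(),c
def ray(n,u,v,z):
    K,R,t,_=cam(n); o=-R.T@t; d=R.T@np.linalg.solve(K,[u,v,1.]); return o+d*(z-o[2])/d[2]
def proj(n,p):
    K,R,t,_=cam(n); q=K@(R@np.asarray(p,float)+t); return q[:2]/q[2]
def shot(n,name):
    im=np.asarray(get_image(n)); cv2.imwrite(f"pics/{name}.png",im[:,:,::-1]); return im
E
python3 - <<'E'
from h import *
for n in("side","top"):
    shot(n,n+"0"); print(calibration(n)); K,R,t,_=cam(n); print(-R.T@t)
print(get_state())
E
```

```text
pics
{'vfov': 47.058676953667714, 'cx': 312.3165742860569, 'cy': 196.9761685535561, 'rvec': array([ 0.55324289, -2.72631716,  1.14960522]), 'tvec': array([0.51243043, 0.23993832, 1.25614633])}
[0.2162476  0.8764541  1.04073249]
{'vfov': 46.639267416753796, 'cx': 311.0377253505943, 'cy': 196.6279032718782, 'rvec': array([ 2.22842166, -1.98403361,  0.21106112]), 'tvec': array([-0.04755794,  0.56833608,  1.6535826 ])}
[ 0.22070487 -0.01336963  1.73514083]
{'time': 0.1, 'joint_positions': array([ 1.2751091 ,  0.32175113, -0.07007489,  1.45154041,  0.02260502,
        1.3708172 , -0.05691115]), 'qd': array([-0.00017488, -0.00153504, -0.00124805, -0.00300038,  0.00074962,
       -0.00020762,  0.00085645]), 'joint_torque': array([ 3.07840237e-04, -4.92573631e+01, -4.05645110e-01, -3.13399565e+01,
       -6.41159993e-02,  3.94448941e-02,  7.21457445e-05]), 'position': array([ 0.19796157, -0.61863076,  0.23857565]), 'tool_rot': array([-3.10230943e+00, -4.84420973e-01,  5.75877955e-04]), 'ft_force': array([ 0.05863551, -0.65410825, -0.81959972]), 'torque': array([ 0.00529449, -0.00432342,  0.02960453]), 'grip_force': 0.0, 'grip_width': 1.0011344782622935}
```

View pics/top0.png

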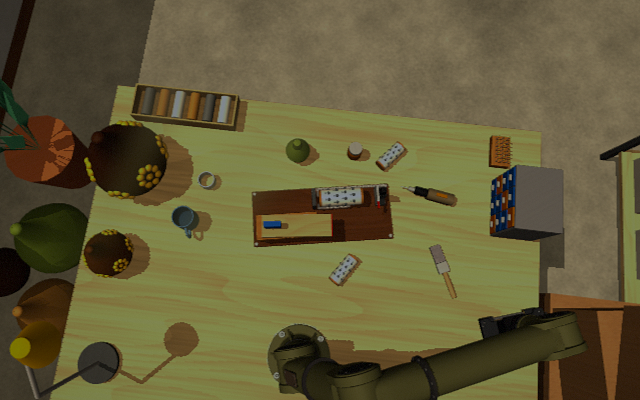

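View pics/side0.png

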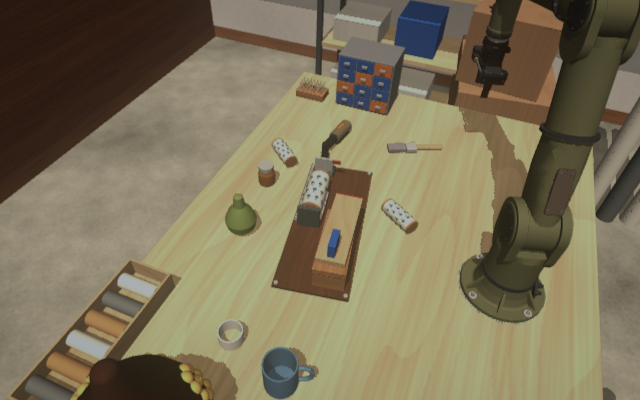

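Top view: the jig is centred near (323,216), with the tube in its cradle at (340,196), the jaw with black post near (382,193), the plank at (256–332,225) and the blue cleat at (272,225). The side view agrees: post at about (325,145), pointer (335,163), cleat (334,243).
Lookalikes: for the tube, loose tubes at (392,155) and (345,270), plus those in the box (185,105). For the post, the rotary tool's black nose at (408,188). For the cleat, the blue mug (184,217) and the blue drawers (505,200). I choose the ones on the jig.

Run:
```python
from h import *
im=cv2.imread("pics/top0.png"); s=cv2.imread("pics/side0.png")
a=cv2.resize(im[170:260,240:410],None,fx=4.5,fy=4.5,interpolation=cv2.INTER_CUBIC)[:, :765]
b=cv2.resize(s[130:300,265:385],None,fx=3.5,fy=3.5,interpolation=cv2.INTER_CUBIC)
cv2.imwrite("pics/ctop.png",np.clip(a*1.8,0,255)); cv2.imwrite("pics/cside.png",np.clip(b*1.5,0,255))
hsv=cv2.cvtColor(im,cv2.COLOR_BGR2HSV); hs=cv2.cvtColor(s,cv2.COLOR_BGR2HSV)
def blobs(h,lo,hi,x0,x1,y0,y1):
    m=cv2.inRange(h,lo,hi); k=np.zeros_like(m);k[y0:y1,x0:x1]=m[y0:y1,x0:x1]
    n,_,st,c=cv2.connectedComponentsWithStats(k)
    return [(st[i].tolist(),c[i].round(1).tolist()) for i in range(1,n) if st[i][4]>3]
print("blue top",blobs(hsv,(100,120,40),(130,255,255),250,400,180,250)); print("blue side",blobs(hs,(100,120,40),(130,255,255),270,380,130,300))
for lo,hi in(((0,190,90),(5,255,255)),((172,150,70),(180,255,255))):
    print("red",blobs(hsv,lo,hi,250,400,180,250),blobs(hs,lo,hi,270,380,130,300))
```

```text
blue top [([264, 221, 17, 7, 105], [271.7, 223.7])]
blue side [([328, 230, 11, 18, 125], [333.6, 238.6])]
red [([378, 202, 2, 6, 12], [378.5, 204.5]), ([332, 224, 1, 12, 12], [332.0, 229.5])] []
red [] [][ WARN:0@0.088] global loadsave.cpp:1063 imwrite_ Unsupported depth image for selected encoder is fallbacked to CV_8U.
```

View pics/ctop.png

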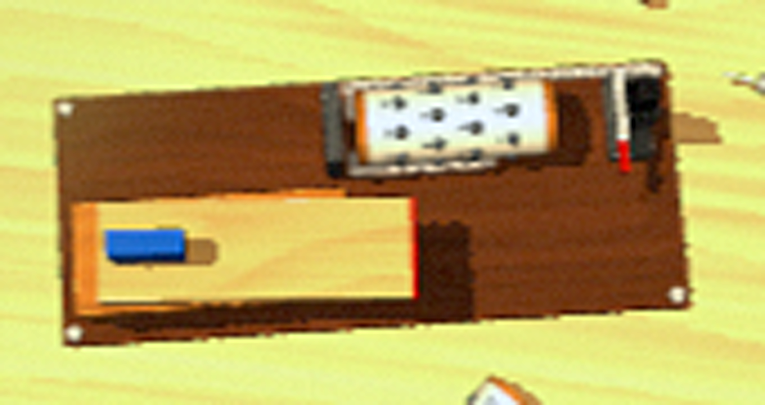

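View pics/cside.png

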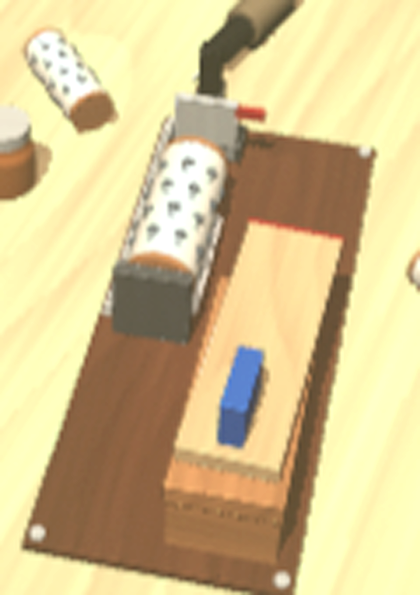

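The crops confirm it: black post at top-view px (383.3,191), red pointer (378.5,204.5), anvil at about (314,199), red plank end (332,229.5), and the cleat top at about (272,224).

Run:
```python
from h import *
g=lambda x,y:(240+x/4.5-.4,170+y/4.5-.4)
C=[ray("top",*g(*p),.012) for p in((55,98),(663,62),(690,305),(65,345))]
for c in C: print(c.round(4))
print([np.linalg.norm(C[i]-C[(i+1)%4]).round(4) for i in range(4)])
v=(C[0]-C[1]+C[3]-C[2]); v/=np.linalg.norm(v); th=np.arctan2(-v[0],v[1]); print("jig yaw",th)
y=v[:2];x=np.array([y[1],-y[0]]); mid=sum(C)/4
def J(p): return np.array([(p-mid)[:2]@x,(p-mid)[:2]@y]).round(4)
pts={"cleat":(271.7,223.7,.1525),"ptr":(378.7,204.5,.082),"end":(332.4,229.5,.108),"post":(*g(645,95),.13),
 "anvilface_top":(*g(343,130),.075),"tubeL":(*g(360,120),.08),"tubeR":(*g(553,120),.08),"jawface_top":(*g(612,100),.085),
 "pl_tl":(*g(345,198),.108),"pl_tr":(*g(414,197),.108),"pl_br":(*g(414,298),.108),"pl_bl":(*g(97,303),.108),"pl_tl2":(*g(97,203),.108)}
for k,(u,vv,z) in pts.items():
    p=ray("top",u,vv,z); print(k,(round(u,1),round(vv,1)),p.round(4),"rel jigmid",J(p))
A=ray("side",333.6,238.6,.14); print("cleat side",A)
```

```text
[0.5739 0.2453 0.012 ]
[ 0.6649 -0.2627  0.012 ]
[ 0.4611 -0.3019  0.012 ]
[0.3684 0.2077 0.012 ]
[np.float64(0.516), np.float64(0.2075), np.float64(0.5179), np.float64(0.2089)]
jig yaw 0.1785450809729387
cleat (271.7, 223.7) [0.4402 0.1402 0.1525] rel jigmid [-0.0457  0.1791]
ptr (378.7, 204.5) [ 0.5648 -0.2293  0.082 ] rel jigmid [ 0.0112 -0.2067]
end (332.4, 229.5) [ 0.4507 -0.071   0.108 ] rel jigmid [-0.0729 -0.0307]
post (382.9, 190.7) [ 0.6061 -0.2337  0.13  ] rel jigmid [ 0.0511 -0.2183]
anvilface_top (315.8, 198.5) [0.5618 0.     0.075 ] rel jigmid [0.049  0.0195]
tubeL (319.6, 196.3) [ 0.5706 -0.0128  0.08  ] rel jigmid [0.0554 0.0054]
tubeR (362.5, 196.3) [ 0.5888 -0.1682  0.08  ] rel jigmid [ 0.0457 -0.1508]
jawface_top (375.6, 191.8) [ 0.6097 -0.2136  0.085 ] rel jigmid [ 0.0582 -0.1993]
pl_tl (316.3, 213.6) [ 0.5007 -0.008   0.108 ] rel jigmid [-0.0126  0.0225]
pl_tr (331.6, 213.4) [ 0.5078 -0.0621  0.108 ] rel jigmid [-0.0152 -0.032 ]
pl_br (331.6, 235.8) [ 0.4281 -0.0706  0.108 ] rel jigmid [-0.0951 -0.0262]
pl_bl (261.2, 236.9) [0.3955 0.1751 0.108 ] rel jigmid [-0.0835  0.2214]
pl_tl2 (261.2, 214.7) [0.474 0.186 0.108] rel jigmid [-0.0044  0.2181]
cleat side [0.44039528 0.14102278 0.14      ]
```

```bash
cat >> h.py <<'E'
from scipy.spatial.transform import Rotation as Ro
def go(p,yaw):
    "shift (mm) and turn to TCP p, pointing down, tool x axis at world angle yaw"
    s=get_state(); R0=Ro.from_rotvec(s["tool_rot"])
    Rt=Ro.from_euler("z",yaw)*Ro.from_euler("x",np.pi)
    print("shift",(R0.inv().apply(np.array(p)-s["position"])*1000).round(1),"turn",(R0.inv()*Rt).as_rotvec().round(3),"pos",s["position"].round(4),"F",s["ft_force"].round(1),"t",s["time"])
E
python3 -c "
from h import *
go((.606,-.234,.22),.1785)
try: print(nose_length)
except Exception as e: print(e)"
```

```text
shift [ 505.9 -241.9   18.9] turn [-0.002  0.     0.131] pos [ 0.198  -0.6186  0.2386] F [ 0.1 -0.7 -0.8] t 0.1
0.017
```

send_rows(
  xyz=[
    [30,-14,0],
    [65,-31,0],
    [100,-48,0],
    [135,-65,0],
    [170,-82,0],
    [205,-98,0],
    [240,-115,0],
    [275,-132,0],
    [310,-148,0],
    [345,-165,0],
  ],
  dr=[
    [0,0,0.013],
    [0,0,0.026],
    [0,0,0.039],
    [0,0,0.052],
    [0,0,0.065],
    [0,0,0.078],
    [0,0,0.091],
    [0,0,0.104],
    [0,0,0.117],
    [0,0,0.131],
  ],
  jaw=87,
  grip_force=30,
)

```text
time: 0.93
position: [0.4772, -0.3553, 0.2392]
tool_rot: [-3.129, -0.279, 0.001]
ft_force: [0.8, -0.7, 0.5]
grip_width: 1.004
grip_force: 0.0
```

```bash
python3 -c "
from h import *
go((.606,-.234,.22),.1785); shot('top','t1')"
```

```text
shift [148.2 -96.6  19.1] turn [-0.     0.001 -0.001] pos [ 0.4772 -0.3553  0.2392] F [ 0.8 -0.7  0.5] t 0.9333
```

send_rows(
  xyz=[
    [30,-20,0],
    [60,-40,0],
    [90,-60,0],
    [120,-80,0],
    [140,-92,5],
    [148,-96,15],
    [148,-96,15],
    [148,-96,15],
    [148,-96,15],
    [148,-96,15],
  ],
  dr=[
    [0,0,0],
    [0,0,0],
    [0,0,0],
    [0,0,0],
    [0,0,0],
    [0,0,0],
    [0,0,0],
    [0,0,0],
    [0,0,0],
    [0,0,0],
  ],
)

```text
time: 1.82
position: [0.6037, -0.2386, 0.2248]
tool_rot: [3.128, 0.275, -0.001]
ft_force: [0.1, -0.6, 0.2]
grip_width: 1.001
grip_force: 0.0
```

```bash
python3 -c "
from h import *
s=shot('side','s1'); t=shot('top','t2')
go((.606,-.234,.115),.1785)
print(proj('side',(.606,-.234,.11)),proj('side',get_state()['position']))
a=cv2.resize(t[170:250,300:420],None,fx=3.3,fy=3.3,interpolation=2); b=cv2.resize(s[90:190,270:390],None,fx=3.3,fy=3.3,interpolation=2)
cv2.imwrite('pics/c1.png',np.clip(np.vstack([a,b]).astype(float)*1.6,0,255).astype('uint8')[:,:,::-1])"
```

```text
shift [  2.5  -3.6 110.1] turn [ 0.001 -0.    -0.002] pos [ 0.6041 -0.2379  0.2251] F [ 0.4 -1.   0.1] t 1.9167
[325.87938697 147.90662195] [328.45878556 117.85831734]
```

View pics/c1.png

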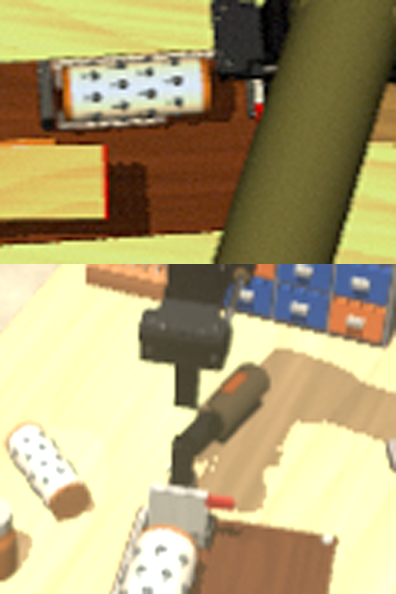

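The crop shows the gripper in line with the black post: post at side px (325,149), predicted (325.9,147.9). Descending.

send_rows(
  xyz=[
    [2,-3,15],
    [2,-3,35],
    [2,-3,55],
    [2,-3,75],
    [2,-3,92],
    [2,-3,102],
    [2,-3,107],
    [2,-3,107],
    [2,-3,107],
    [2,-3,107],
  ],
  dr=[
    [0,0,0],
    [0,0,0],
    [0,0,0],
    [0,0,0],
    [0,0,0],
    [0,0,0],
    [0,0,0],
    [0,0,0],
    [0,0,0],
    [0,0,0],
  ],
)

```text
time: 2.75
position: [0.6073, -0.233, 0.119]
tool_rot: [3.128, 0.28, 0.003]
ft_force: [0.4, 0.1, -0.6]
grip_width: 1.001
grip_force: 0.0
```

send_rows(
  xyz=[
    [0,0,0],
    [0,0,0],
    [0,0,0],
    [0,0,0],
    [0,0,0],
    [0,0,0],
    [0,0,0],
    [0,0,0],
    [0,0,0],
    [0,0,0],
  ],
  dr=[
    [0,0,0],
    [0,0,0],
    [0,0,0],
    [0,0,0],
    [0,0,0],
    [0,0,0],
    [0,0,0],
    [0,0,0],
    [0,0,0],
    [0,0,0],
  ],
  jaw=0,
  grip_force=25,
)

```text
time: 3.58
position: [0.6064, -0.2327, 0.1175]
tool_rot: [3.129, 0.28, -0.0]
ft_force: [-0.8, 0.3, -0.1]
grip_width: 0.328
grip_force: 0.0
```

send_rows(
  xyz=[
    [0,0,0],
    [0,0,0],
    [0,0,0],
    [0,0,0],
    [0,0,0],
    [0,-4,0],
    [0,-10,0],
    [0,-16,0],
    [0,-22,0],
    [0,-28,0],
  ],
  dr=[
    [0,0,0],
    [0,0,0],
    [0,0,0],
    [0,0,0],
    [0,0,0],
    [0,0,0],
    [0,0,0],
    [0,0,0],
    [0,0,0],
    [0,0,0],
  ],
)

```text
time: 4.42
position: [0.6013, -0.2044, 0.1175]
tool_rot: [3.129, 0.281, -0.0]
ft_force: [2.2, -1.9, -1.8]
grip_width: 0.226
grip_force: 25.0
```

send_rows(
  xyz=[
    [0,-4,0],
    [0,-8,0],
    [0,-12,0],
    [0,-16,0],
    [0,-20,0],
    [0,-22,0],
    [0,-24,0],
    [0,-24,0],
    [0,-24,0],
    [0,-24,0],
  ],
  dr=[
    [0,0,0],
    [0,0,0],
    [0,0,0],
    [0,0,0],
    [0,0,0],
    [0,0,0],
    [0,0,0],
    [0,0,0],
    [0,0,0],
    [0,0,0],
  ],
)

```text
time: 5.25
position: [0.5971, -0.1816, 0.1175]
tool_rot: [3.129, 0.28, -0.0]
ft_force: [1.2, -2.4, -1.5]
grip_width: 0.23
grip_force: 25.0
```

send_rows(
  xyz=[
    [0,-1,0],
    [0,-2,0],
    [0,-3,0],
    [0,-4,0],
    [0,-5,0],
    [0,-6,0],
    [0,-6,0],
    [0,-6,0],
    [0,-6,0],
    [0,-6,0],
  ],
  dr=[
    [0,0,0],
    [0,0,0],
    [0,0,0],
    [0,0,0],
    [0,0,0],
    [0,0,0],
    [0,0,0],
    [0,0,0],
    [0,0,0],
    [0,0,0],
  ],
)

```text
time: 6.08
position: [0.596, -0.1753, 0.1175]
tool_rot: [-3.129, -0.281, 0.001]
ft_force: [0.7, -2.4, -1.4]
grip_width: 0.229
grip_force: 25.0
```

send_rows(
  xyz=[
    [0,-1,0],
    [0,-2,0],
    [0,-3,0],
    [0,-4,0],
    [0,-4,0],
    [0,-4,0],
    [0,-4,0],
    [0,-4,0],
    [0,-4,0],
    [0,-4,0],
  ],
  dr=[
    [0,0,0],
    [0,0,0],
    [0,0,0],
    [0,0,0],
    [0,0,0],
    [0,0,0],
    [0,0,0],
    [0,0,0],
    [0,0,0],
    [0,0,0],
  ],
)

```text
time: 6.92
position: [0.5953, -0.1714, 0.1175]
tool_rot: [-3.129, -0.281, 0.0]
ft_force: [0.2, -2.5, -0.9]
grip_width: 0.223
grip_force: 25.0
```

```bash
python3 -c "
from h import *
s=shot('side','s3'); t=shot('top','t3')
b=cv2.resize(s[120:240,270:390],None,fx=4,fy=4,interpolation=2);a=cv2.resize(t[170:290,290:410],None,fx=4,fy=4,interpolation=2)
cv2.imwrite('pics/c2.png',np.clip(np.hstack([b,a])[:,:800].astype(float)*1.6,0,255).astype('uint8')[:,:,::-1])"
```

```text
(no output)
```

View pics/c2.png

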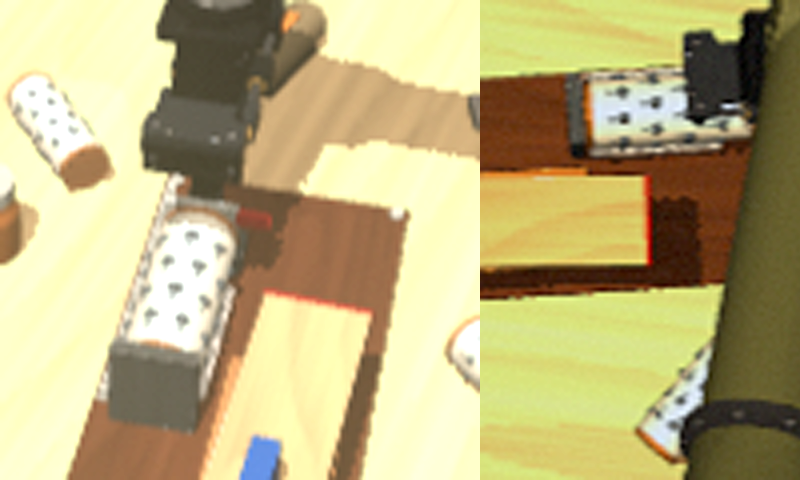

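The tube has moved up against the jaw, and its wooden end at top px (317.5,198) is within about 1 px of the anvil, so only a few mm are left. Pushing on in small steps.

send_rows(
  xyz=[
    [0,-1,0],
    [0,-1,0],
    [0,-2,0],
    [0,-2,0],
    [0,-3,0],
    [0,-3,0],
    [0,-3,0],
    [0,-3,0],
    [0,-3,0],
    [0,-3,0],
  ],
  dr=[
    [0,0,0],
    [0,0,0],
    [0,0,0],
    [0,0,0],
    [0,0,0],
    [0,0,0],
    [0,0,0],
    [0,0,0],
    [0,0,0],
    [0,0,0],
  ],
)

```text
time: 7.85
position: [0.5951, -0.1706, 0.1175]
tool_rot: [3.127, 0.278, 0.001]
ft_force: [2.3, -6.8, -3.3]
grip_width: 0.232
grip_force: 25.0
```

send_rows(
  xyz=[
    [0,-1,0],
    [0,-2,0],
    [0,-2,0],
    [0,-2,0],
    [0,-2,0],
    [0,-2,0],
    [0,-2,0],
    [0,-2,0],
    [0,-2,0],
    [0,-2,0],
  ],
  dr=[
    [0,0,0],
    [0,0,0],
    [0,0,0],
    [0,0,0],
    [0,0,0],
    [0,0,0],
    [0,0,0],
    [0,0,0],
    [0,0,0],
    [0,0,0],
  ],
)

```text
time: 8.68
position: [0.5951, -0.1705, 0.1175]
tool_rot: [3.125, 0.276, 0.003]
ft_force: [3.7, -9.9, -5.2]
grip_width: 0.228
grip_force: 25.1
```

send_rows(
  xyz=[
    [0,0,0],
    [0,0,0],
    [0,0,0],
    [0,0,0],
    [0,0,0],
    [0,0,0],
    [0,0,0],
    [0,0,0],
    [0,0,0],
    [0,0,0],
  ],
  dr=[
    [0,0,0],
    [0,0,0],
    [0,0,0],
    [0,0,0],
    [0,0,0],
    [0,0,0],
    [0,0,0],
    [0,0,0],
    [0,0,0],
    [0,0,0],
  ],
  jaw=60,
)

```text
time: 9.52
position: [0.5945, -0.1667, 0.1176]
tool_rot: [3.129, 0.28, -0.0]
ft_force: [-0.1, 0.1, -0.4]
grip_width: 0.687
grip_force: 0.0
```

send_rows(
  xyz=[
    [0,0,-5],
    [0,0,-15],
    [0,0,-35],
    [0,0,-60],
    [0,0,-85],
    [0,0,-100],
    [0,0,-105],
    [0,0,-105],
    [0,0,-105],
    [0,0,-105],
  ],
  dr=[
    [0,0,0],
    [0,0,0],
    [0,0,0],
    [0,0,0],
    [0,0,0],
    [0,0,0],
    [0,0,0],
    [0,0,0],
    [0,0,0],
    [0,0,0],
  ],
)

```text
time: 10.35
position: [0.5937, -0.1666, 0.2211]
tool_rot: [-3.128, -0.28, 0.004]
ft_force: [-0.3, -0.4, -1.3]
grip_width: 0.694
grip_force: 0.0
```

```bash
python3 -c "
from h import *
shot('side','s4')
# cleat at world (.4402,.1402); jaws close along jig x
go((.440,.140,.225),.13-np.pi/2)
go((.440,.140,.225),.13+np.pi/2); print(get_state()['joint_positions'].round(2))
import numpy as np
im=cv2.imread('pics/t3.png'); h=cv2.cvtColor(im,cv2.COLOR_BGR2HSV)
def cl(lo,hi,x0,x1,y0,y1):
    m=cv2.inRange(h,lo,hi)[y0:y1,x0:x1]; p=cv2.findNonZero(m).reshape(-1,2)+[x0,y0]; return p
p=cl((100,120,40),(130,255,255),250,300,215,235); W=np.array([ray('top',*q,.1525)[:2] for q in p.astype(float)])
print('cleat',W.mean(0),W.ptp(0) if hasattr(W,'ptp') else np.ptp(W,axis=0)); u,s,v=np.linalg.svd(W-W.mean(0)); print('axis yaw',np.arctan2(-v[0][0],v[0][1]))
"
```

```text
shift [ -96.7 -329.1   -3.5] turn [1.00e-03 3.00e-03 1.62e+00] pos [ 0.5936 -0.1666  0.2209] F [ 0.1 -0.1  0.5] t 10.4
shift [ -96.7 -329.1   -3.5] turn [-3.000e-03  1.000e-03 -1.522e+00] pos [ 0.5936 -0.1666  0.2209] F [ 0.1 -0.1  0.5] t 10.4
[ 0.56  0.29 -0.41  1.55  0.12  1.33 -1.25]
cleat [0.43986408 0.14022711] [0.02623596 0.05697259]
axis yaw -2.998282066371814
```

send_rows(
  xyz=[
    [-4,-14,-4],
    [-10,-35,-4],
    [-16,-56,-4],
    [-22,-77,-4],
    [-29,-98,-4],
    [-35,-119,-4],
    [-41,-140,-4],
    [-47,-161,-4],
    [-53,-182,-4],
    [-60,-203,-4],
  ],
  dr=[
    [0,0,0.08],
    [0,0,0.18],
    [0,0,0.28],
    [0,0,0.38],
    [0,0,0.48],
    [0,0,0.58],
    [0,0,0.68],
    [0,0,0.78],
    [0,0,0.88],
    [0,0,0.98],
  ],
  jaw=60,
)

```text
time: 11.23
position: [0.4982, 0.0233, 0.2254]
tool_rot: [2.889, -1.232, -0.003]
ft_force: [0.0, 1.5, -0.2]
grip_width: 0.691
grip_force: 0.0
```

```bash
python3 -c "
from h import *
go((.440,.140,.225),.15-np.pi/2);print(get_state()['joint_positions'].round(2))"
```

```text
shift [-124.6  -38.8    0.5] turn [0.002 0.001 0.615] pos [0.4982 0.0233 0.2254] F [ 0.   1.5 -0.2] t 11.2333
[ 0.36  0.03 -0.47  1.82  0.01  1.3  -2.49]
```

The last joint would hit its range in that direction, so I'm using the half-turn equivalent and rotating back.

send_rows(
  xyz=[
    [-13,-4,0],
    [-38,-12,0],
    [-63,-20,0],
    [-88,-28,0],
    [-110,-34,0],
    [-124,-38,0],
    [-124,-38,0],
    [-124,-38,0],
    [-124,-38,0],
    [-124,-38,0],
  ],
  dr=[
    [0,0,-0.11],
    [0,0,-0.23],
    [0,0,-0.35],
    [0,0,-0.47],
    [0,0,-0.59],
    [0,0,-0.71],
    [0,0,-0.83],
    [0,0,-0.95],
    [0,0,-1.07],
    [0,0,-1.19],
  ],
)

```text
time: 12.07
position: [0.4397, 0.1378, 0.2255]
tool_rot: [3.08, 0.617, -0.003]
ft_force: [-0.4, 0.1, 0.4]
grip_width: 0.687
grip_force: 0.0
```

```bash
python3 -c "
from h import *
go((.440,.140,.225),.15+np.pi/2);print(get_state()['joint_positions'].round(2))"
```

```text
shift [ 1.1 -1.9  0.5] turn [-1.000e-03  1.000e-03 -1.326e+00] pos [0.4397 0.1378 0.2255] F [-0.4  0.1  0.4] t 12.0667
[ 0.23 -0.06 -0.56  1.9  -0.03  1.3  -1.5 ]
```

send_rows(
  xyz=[
    [1,-2,0],
    [1,-2,0],
    [1,-2,0],
    [1,-2,0],
    [1,-2,0],
    [1,-2,0],
    [1,-2,0],
    [1,-2,0],
    [1,-2,0],
    [1,-2,0],
  ],
  dr=[
    [0,0,-0.12],
    [0,0,-0.24],
    [0,0,-0.36],
    [0,0,-0.48],
    [0,0,-0.6],
    [0,0,-0.72],
    [0,0,-0.84],
    [0,0,-0.96],
    [0,0,-1.08],
    [0,0,-1.19],
  ],
)

```text
time: 12.9
position: [0.4399, 0.1399, 0.2254]
tool_rot: [-2.205, -2.236, 0.003]
ft_force: [1.0, 0.9, -0.8]
grip_width: 0.688
grip_force: 0.0
```

```bash
python3 -c "
from h import *
go((.440,.140,.225),.15+np.pi/2);print(get_state()['joint_positions'].round(2))"
```

```text
shift [0.1 0.1 0.4] turn [-0.002  0.    -0.136] pos [0.4399 0.1399 0.2254] F [ 1.   0.9 -0.8] t 12.9
[ 0.19 -0.06 -0.53  1.9  -0.03  1.3  -0.32]
```

send_rows(
  xyz=[
    [0,0,5],
    [0,0,25],
    [0,0,45],
    [0,0,65],
    [0,0,80],
    [0,0,88],
    [0,0,90],
    [0,0,90],
    [0,0,90],
    [0,0,90],
  ],
  dr=[
    [0,0,-0.07],
    [0,0,-0.136],
    [0,0,-0.136],
    [0,0,-0.136],
    [0,0,-0.136],
    [0,0,-0.136],
    [0,0,-0.136],
    [0,0,-0.136],
    [0,0,-0.136],
    [0,0,-0.136],
  ],
)

```text
time: 13.73
position: [0.4412, 0.1403, 0.1375]
tool_rot: [2.055, 2.375, 0.002]
ft_force: [0.4, -0.7, -0.3]
grip_width: 0.689
grip_force: 0.0
```

```bash
python3 -c "
from h import *
go((.440,.140,.135),.15+np.pi/2)
s=shot('side','s5'); t=shot('top','t5')
b=cv2.resize(s[120:270,280:390],None,fx=4,fy=4,interpolation=2)
cv2.imwrite('pics/c5.png',np.clip(b.astype(float)*1.6,0,255).astype('uint8')[:,:,::-1])"
```

```text
shift [-0.1 -1.3  2.5] turn [ 0.002 -0.    -0.006] pos [0.4412 0.1403 0.1375] F [ 0.4 -0.7 -0.3] t 13.7333
```

View pics/c5.png

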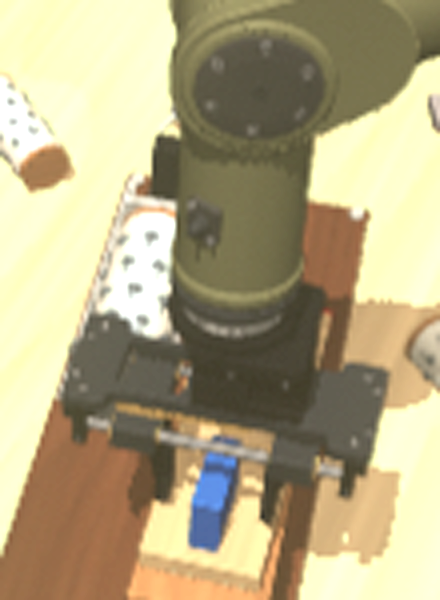

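The fingers straddle the blue cleat at side px (333,240), with clear space on both sides. Closing.

send_rows(
  xyz=[
    [0,0,0],
    [0,0,0],
    [0,0,0],
    [0,0,0],
    [0,0,0],
    [0,0,0],
    [0,0,0],
    [0,0,0],
    [0,0,0],
    [0,0,0],
  ],
  dr=[
    [0,0,0],
    [0,0,0],
    [0,0,0],
    [0,0,0],
    [0,0,0],
    [0,0,0],
    [0,0,0],
    [0,0,0],
    [0,0,0],
    [0,0,0],
  ],
  jaw=0,
  grip_force=40,
)

```text
time: 14.67
position: [0.4406, 0.1401, 0.1365]
tool_rot: [2.056, 2.375, 0.0]
ft_force: [0.0, -0.1, -0.7]
grip_width: 0.227
grip_force: 40.0
```

```bash
python3 -c "
from h import *
s=get_state(); p=s['position']; d=np.array([np.sin(.1785),-np.cos(.1785)])
q=p[:2]+.1*d; go((*q,p[2]),.1785+np.pi/2); print(s['grip_width'],s['grip_force'])
im=cv2.imread('pics/s4.png'); h=cv2.cvtColor(im,cv2.COLOR_BGR2HSV)
for x0,x1,y0,y1 in((325,345,160,190),(325,375,190,215)):
  m=(cv2.inRange(h,(0,140,50),(8,255,255))|cv2.inRange(h,(170,140,50),(180,255,255)))[y0:y1,x0:x1]
  P=np.argwhere(m); print(len(P), P.mean(0)[::-1]+[x0,y0] if len(P) else '', P.min(0)[::-1]+[x0,y0] if len(P) else '',P.max(0)[::-1]+[x0,y0] if len(P) else '')
"
```

```text
shift [-99.9   3.5   0. ] turn [ 0.     0.    -0.035] pos [0.4406 0.1401 0.1365] F [ 0.  -0.1 -0.7] t 14.6667
0.2265409672717288 39.9900075327605
39 [333.12820513 174.30769231] [329 172] [337 177]
28 [348.64285714 194.5       ] [336 192] [362 197]
```

send_rows(
  xyz=[
    [-2,0,0],
    [-6,0,0],
    [-11,0,0],
    [-17,1,0],
    [-23,1,0],
    [-29,1,0],
    [-35,1,0],
    [-41,1,0],
    [-46,2,0],
    [-50,2,0],
  ],
  dr=[
    [0,0,0],
    [0,0,-0.003],
    [0,0,-0.006],
    [0,0,-0.01],
    [0,0,-0.014],
    [0,0,-0.018],
    [0,0,-0.022],
    [0,0,-0.026],
    [0,0,-0.03],
    [0,0,-0.035],
  ],
)

```text
time: 15.5
position: [0.4499, 0.0901, 0.1365]
tool_rot: [2.014, 2.411, -0.0]
ft_force: [0.3, 2.0, 1.0]
grip_width: 0.23
grip_force: 40.0
```

```bash
cat >> h.py <<'E'
def jf(p,th=.1785):
    # jig frame: mid of base plate + (-.05 x, +.0195 y)
    m=np.array([.5171,-.0279]); y=np.array([-np.sin(th),np.cos(th)]); x=np.array([np.cos(th),np.sin(th)])
    d=np.asarray(p)[:2]-m; return np.array([d@x+.05,d@y-.0195]).round(4)
E
python3 -c "
from h import *
print('ptr s4',jf(ray('side',333.1,174.3,.080)))
print('ends s4',jf(ray('side',336,192,.108)),jf(ray('side',362,197,.108)),'mid',jf(ray('side',348.6,194.5,.106)))
s=get_state();print(s['position'],jf(s['position']),s['ft_force'],s['grip_width'])
"
```

```text
ptr s4 [ 0.0594 -0.1504]
ends s4 [ 0.0329 -0.0443] [-0.0445 -0.0412] mid [-0.0047 -0.0445]
[0.44987365 0.09009526 0.13652121] [0.0048 0.1086] [0.2728688  1.99766306 0.98244987] 0.2295688697901472
```

send_rows(
  xyz=[
    [-3,0,0],
    [-8,0,0],
    [-14,0,0],
    [-20,0,0],
    [-26,0,0],
    [-32,0,0],
    [-38,0,0],
    [-42,0,0],
    [-45,0,0],
    [-45,0,0],
  ],
  dr=[
    [0,0,0],
    [0,0,0],
    [0,0,0],
    [0,0,0],
    [0,0,0],
    [0,0,0],
    [0,0,0],
    [0,0,0],
    [0,0,0],
    [0,0,0],
  ],
)

```text
time: 16.33
position: [0.4579, 0.0456, 0.1365]
tool_rot: [2.015, 2.41, -0.001]
ft_force: [0.4, -0.7, -0.5]
grip_width: 0.223
grip_force: 40.0
```

```bash
python3 -c "
from h import *
s=get_state();print(s['position'],jf(s['position']),s['ft_force'],s['grip_width'])
s=shot('side','s6'); t=shot('top','t6')
b=cv2.resize(s[150:250,290:390],None,fx=5.5,fy=5.5,interpolation=2)[:500,:400];a=cv2.resize(t[180:260,310:390],None,fx=5,fy=5,interpolation=2)
b=cv2.resize(s[150:230,300:380],None,fx=5,fy=5,interpolation=2)
cv2.imwrite('pics/c6.png',np.clip(np.hstack([b,a]).astype(float)*1.6,0,255).astype('uint8')[:,:,::-1])"
```

```text
[0.45793288 0.04556167 0.136514  ] [0.0048 0.0633] [ 0.42549627 -0.70210787 -0.50921903] 0.22301203818664556
```

View pics/c6.png

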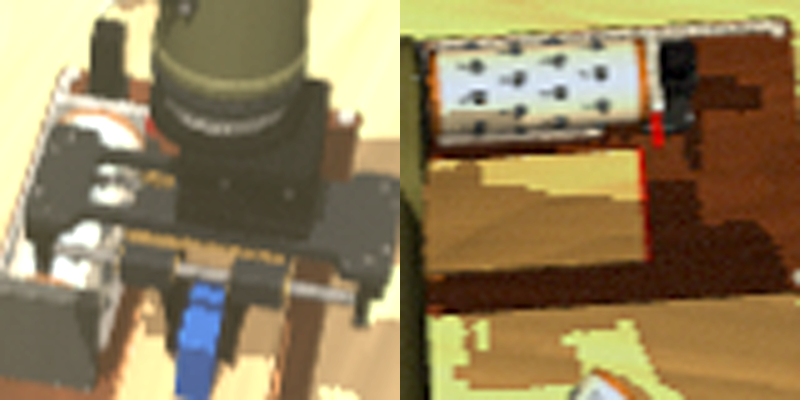

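The top view shows the red pointer at (361.4,205.6) and the red plank end from (358,210) to (359.8,232). The plank lies flat and the post is free.

```bash
cat > m.py <<'E'
from h import *
import sys
im=cv2.imread(f"pics/{sys.argv[1]}.png").astype(float)
r=np.clip(im[:,:,2]-np.maximum(im[:,:,1],im[:,:,0])-35,0,None)  # redness
def line(y0,y1,z,x0=345,x1=375):
    out=[]
    for v in range(y0,y1):
        w=r[v,x0:x1]*(r[v,x0:x1]>0)
        if w.sum()>20: k=w.argmax(); sl=slice(max(k-2,0),k+3); u=(np.arange(x0,x1)[sl]*w[sl]).sum()/w[sl].sum(); out.append((u,v,*jf(ray("top",u,v,z))))
    return np.array(out)
P=line(200,209,.082); E=line(210,233,.108)
print("pointer rows\n",P.round(4)); print("end\n",E[::3].round(4))
e=np.median(E[:,3]); print("ptr y",np.median(P[:,3]),"end y",e,"slope",np.polyfit(E[:,2],E[:,3],1))
E
python3 m.py t6
```

```text
pointer rows
 [[ 3.604250e+02  2.020000e+02  7.450000e-02 -1.607000e-01]
 [ 3.606222e+02  2.030000e+02  7.070000e-02 -1.611000e-01]
 [ 3.605940e+02  2.040000e+02  6.710000e-02 -1.607000e-01]
 [ 3.608654e+02  2.050000e+02  6.330000e-02 -1.613000e-01]
 [ 3.609817e+02  2.060000e+02  5.960000e-02 -1.614000e-01]
 [ 3.611186e+02  2.070000e+02  5.590000e-02 -1.616000e-01]
 [ 3.611230e+02  2.080000e+02  5.220000e-02 -1.613000e-01]]
end
 [[ 3.576705e+02  2.100000e+02  4.120000e-02 -1.451000e-01]
 [ 3.580357e+02  2.130000e+02  3.030000e-02 -1.455000e-01]
 [ 3.580588e+02  2.160000e+02  1.950000e-02 -1.447000e-01]
 [ 3.584111e+02  2.190000e+02  8.700000e-03 -1.450000e-01]
 [ 3.585333e+02  2.220000e+02 -2.000000e-03 -1.446000e-01]
 [ 3.588667e+02  2.250000e+02 -1.280000e-02 -1.449000e-01]
 [ 3.593125e+02  2.310000e+02 -3.420000e-02 -1.446000e-01]]
ptr y -0.1613 end y -0.145 slope [-0.00984886 -0.14494413]
```

send_rows(
  xyz=[
    [-2,0,0],
    [-4,0,0],
    [-7,0,0],
    [-10,0,0],
    [-12,0,0],
    [-14,0,0],
    [-15,0,0],
    [-15,0,0],
    [-15,0,0],
    [-15,0,0],
  ],
  dr=[
    [0,0,0],
    [0,0,0],
    [0,0,0],
    [0,0,0],
    [0,0,0],
    [0,0,0],
    [0,0,0],
    [0,0,0],
    [0,0,0],
    [0,0,0],
  ],
)

```text
time: 17.27
position: [0.4605, 0.0316, 0.1365]
tool_rot: [2.014, 2.411, -0.0]
ft_force: [0.4, 1.6, 1.0]
grip_width: 0.228
grip_force: 40.0
```

```bash
python3 -c "
from h import *
s=get_state();print(s['position'],jf(s['position']),s['ft_force'],s['torque'],s['grip_width'],s['time'])
t=shot('top','t7'); cv2.imwrite('pics/c7.png',np.clip(cv2.resize(t[180:260,300:390],None,fx=6,fy=6,interpolation=2).astype(float)*1.6,0,255).astype('uint8')[:,:,::-1])"; python3 m.py t7 | tail -1
```

```text
[0.46045908 0.03157758 0.13653069] [0.0048 0.0491] [0.39576694 1.64973343 0.99611901] [ 0.36841444 -0.14816388 -0.04011793] 0.2281109871572729 17.2667
ptr y -0.1613 end y -0.1593 slope [-0.01197767 -0.15913295]
```

View pics/c7.png

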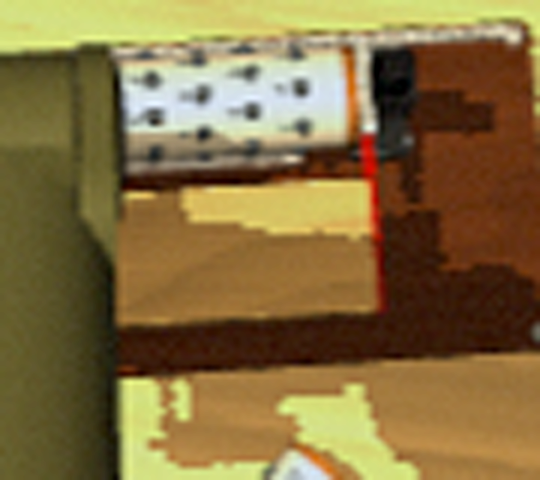

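The red end (about (362,220)) is in line with the pointer at (361,206), 2 mm short by measurement against a tolerance of 7 mm. The plank is flat, square and held, so I'm handing in.

```bash
python3 -c "
from bench import *
print(close_job())"
```

```text
the job is handed in; nothing more can be done
None
```

I slid the jaw shut with about 10 N, so the tube is pressed against the stop, then let go of it. The plank is flat and still held by its cleat, its red end measured about 2 mm short of the pointer (7 mm allowed). The job was handed in at about 17 s, and no verdict came back.

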